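Lock the right weight plate into the bay

TASK

One of the three red plates is the right size for the steel lock bay, filling it from wall to wall with its middle hole under the lock hole in the yellow strap. Slide that plate along the mat, without lifting it, gently and fully home into the bay, then take the orange-handled lock pin from the blue organiser and put it down through strap and plate until its collar sits on the strap. Leave the other two plates, the kettlebell, the glass jar and the steel collar where they are.

Things in the scene. Friction and masses are not known exactly. Their poses are not given: they have to be found in the camera images.
- bay: Steel lock bay fixed on the mat, open at the front, no sill. Origin: on the mat; +x is the way a plate is pushed in, z up. Side walls 102 mm apart inside, 30 mm high, 12 mm thick, x = -20 to +61 mm; short lead-in wings flare out to x = -37, y = +-69 mm; back wall's inner face at x = +49 mm. Over it a yellow strap, see bay_top.
- bay_top (a point): Point of the bay 44 mm straight above its origin, at the top face of the yellow strap that bridges the walls (14 mm thick, about 50 mm in bay x by 126 mm in bay y). The strap is bolted on with play: its upright 17 mm lock hole is up to 6 mm off this point in bay x and also in bay y, differently each time and not tracked: find it by feel or by sight.
- plate_s: The smallest of three look-alike red weight plates lying on the mat: a disc of 88 mm diameter, 22 mm thick, with a 36 mm middle hole; 0.2 to 0.6 kg, too wide to grip across. Origin: centre of the underside; z up.
- plate_m: The middle-sized of three look-alike red weight plates lying on the mat: a disc of 98 mm diameter, 22 mm thick, with a 36 mm middle hole; 0.2 to 0.6 kg, too wide to grip across. Origin: centre of the underside; z up.
- plate_l: The largest of three look-alike red weight plates lying on the mat: a disc of 108 mm diameter, 22 mm thick, with a 36 mm middle hole; 0.2 to 0.6 kg, too wide to grip across. Origin: centre of the underside; z up.
- pin: Lock pin, 102 mm long, 0.12 kg, upright in the organiser's well at the start: 14 mm steel shank 41 mm long with a 1 mm chamfer at the tip, then a collar of 28 mm diameter, 6 mm thick, then an orange round handle of 20 mm diameter, 47 to 102 mm from the tip. Origin: centre of the tip; z towards the handle. Fully in, the collar sits on the strap and the tip is 3 mm above the mat.
- organiser: Blue plastic stacking organiser of three tiers, fixed, 126 mm (x) by 166 mm (y), 105 mm high. Origin: centre of its underside. A black 50 mm square block at its centre, top at z = 121 mm, has the 17 mm well in which the pin stands, collar resting on the block (tip at z = 80 mm, handle at 127 to 182 mm); lift the pin 45 mm to free it.
- kettlebell: Bystander: dark cast-iron mini kettlebell, 88 mm across, 114 mm high, 1.5 kg. Origin: centre of its base.
- jar: Bystander: clear glass jar with metal cap, 76 mm across, 100 mm high. Origin: centre of its base.
- collar: Bystander: lever-clamp steel barbell collar, ring 80 mm across, 28 mm high, black lever at one side. Origin: centre of the ring's underside.
There are look-alikes about, which are no part of the job. Leave any pink look-alike of the bay alone. Leave any pink look-alike of the plate_m alone.

How it is judged (in metres and radians):
On the way:
1. the plate that fits is pushed fully home in the bay (x of plate_m in the frame of bay between -0.004 and 0.004 m and y of plate_m in the frame of bay between -0.004 and 0.004 m and height (world z) of plate_m below 0.004 m and angle between plate_m's own z axis and vertical below 0.06 rad), for 0.2 s.
At the end, for the whole second after the job is handed in: 98 mm plate flat in the bay, centre within 4 mm of the bay's origin in x and y; pin within 0.08 rad of upright, 12 mm of the origin, 14 mm of the plate's centre, tip under 7 mm high; both at rest. Other plates, kettlebell, jar, collar within 30 mm of start, the last three tilted under 0.2 rad (all of step 1 and z of pin in the frame of bay below 0.007 m and horizontal distance between pin and bay below 0.012 m and horizontal distance between pin and plate_m below 0.014 m and angle between pin's own z axis and vertical below 0.08 rad and linear speed of each of pin, plate_m below 0.02 m/s and distance of each of plate_s, plate_l, kettlebell, jar, collar from where it was at the start of the episode below 0.03 m and angle between each of kettlebell, jar, collar's own z axis and vertical below 0.2 rad); the robot touches nothing.
It fails at once if a plate is lifted off the mat (more than 12 mm) instead of slid (height (world z) of any of plate_s, plate_m, plate_l above 0.012 m).
It fails at once if the other two plates are moved by more than 30 mm (distance of any of plate_s, plate_l from where it was at the start of the episode above 0.03 m).
It fails at once if kettlebell, jar or collar is moved by more than 30 mm (distance of any of kettlebell, jar, collar from where it was at the start of the episode above 0.03 m).
It fails at once if the plate is rammed into the bay (contact force above 60 N) (contact force between plate_m and bay above 60 N).
It also fails if it takes over 72 s, if anything falls off the work surface, if the arm or the gripper's body presses on something with over 40 N, if the wrist force passes 120 N, or if a joint passes its speed limit or range.

ROBOT

A 7-joint arm with a two-finger parallel gripper is mounted at the origin on the work surface. World frame = base frame: x ahead of the robot, y to its left, z up, the work surface at z = 0. Lengths are in mm, angles in rad, forces in N, time in s.
With the tool pointing down it reaches from about 425 to 1025 mm from the base axis. Payload 9.4 kg.
Tool frame: the origin (TCP) lies between the finger pads; the fingertips stand 17 mm ahead of it and the grasp point (between the pads) lies 2 mm behind it; z points along the fingers, y is the line along which they close (so a half turn about z gives the same grasp; the last joint's range is limited). The gripper opens to 85 mm and grips with 20 to 120 N. Pads are 22 mm wide; open, the fingers measure 114 mm over their backs; the gripper's body (76 mm by 85 mm) begins 54 mm behind the grasp point. The pads swing forward as they close: fully open they stand 13 mm farther back than shut.
Start: joints at [-1.347, 0.599, -0.003, 1.599, 0.002, 0.943, -0.08], TCP at [214.81, 692.446, 248.275] pointing down, gripper open.
Joint ranges: [-2.57, 2.57], [-0.35, 1.97], [-1.29, 1.29], [0.11, 2.56], [-1.05, 4.19], [0.11, 1.86], [-2.63, 2.63]. Speed limits (rad/s): [2.22, 2.22, 3.01, 3.01, 3.14, 3.14, 3.14].

INTERFACE

Orientations are given as a unit quaternion [x, y, z, w].
In Python, from workcell import manip, cams, models gives the robot as it stands.
- The arm moves only by the tool apply_moves, never from a script. Its argument "rows" is a list of rows, each a list of 7 numbers: the finger opening in cm, from 0 to 8.54, then the shift along the tool's x, y, z in cm, then the turn, a rotation vector about the tool's x, y, z in rad. In form: [[hand, x, y, z, rx, ry, rz], ...]. A call has 1 to 12 rows; each row shifts and turns the commanded pose from where the row before left it, along the tool's axes as they then stand; what a row does not reach is not made up. A row lasts 1/8 s, in which the tool goes at most 62.5 mm and 10.7 degrees, less where a joint would pass 70% of its speed; a pose out of reach is approached as far as the arm can. A call is refused whole if a number of a shift passes 6.25 or a number of a turn 0.188, either way. A call with a gripper value outside its range is refused whole. The fingers move at their own pace and stop on an object; "squeeze" is the grip in N (left out, the last holds). Time passes only in rows, so rows that do not move let the fingers close. It gives the time, the measured TCP pose, the force, the opening and the grip force at its end, in the units of the state.
- manip.state(): the state, without advancing time (a new reading comes with each control period).
- cams.capture(name): name is "scene" or "top" or "wrist"; returns a dict with "img" (384x512x3 uint8, blue, green, red), "range_z" (384x512 float32, mm along the optical axis (not along the pixel's ray), 0 where there is no reading), "vfov" (degrees; the focal length in pixels is half the picture's height over the tangent of half this angle, whatever the lens; pixels are square), "cx", "cy" (the principal point, pixels), "dist_coeffs" ([k1, k2, p1, p2, k3] as OpenCV has them; the pictures are not rectified), "world_from_camera" (4x4, takes a point from camera to world coordinates). Camera axes: x right, y down, z forward; pixel columns grow to the right and rows downward; lengths in mm; the calibration is good to about 2 mm. A picture is of the moment at which its call begins.
- manip.close_job(): hands the job in; it is judged then, once.
Trained networks look in the newest picture that a camera, given by its name, has taken for a name from the list of things; names that differ only in an ending like _2 or _b are one class to them, and where a whole thing is asked for, a point or a joint stands for the part that bears it (a point fixed in the world has none). Each returns a list of dicts, best first, with "p" (0 to 1); they miss things now and then, are a little off and sometimes report something else, mostly with a low value. They report only what shows in the picture. A call takes as long as a camera call. They do not tell look-alikes from the thing itself.
- models.regions_of(camera, query): "region" (384x512 bool, what is visible of it) and "box" ([centre column, centre row, width, height] in pixels, round what is visible of it).
- models.tip_of(camera, query): "location" ([row, column] in pixels: a listed point, or the origin of a listed thing).
The state is a dict: "clock": time; "q": joint angles; "dq": joint speeds; "tau": joint torques, N m; "tool_pos": TCP position; "tcp_rot": TCP orientation; "force": force on the tool from outside, world axes, zero at the start; "moment": the same for the moment, N m; "width": finger opening in mm; "finger_force": force on a finger pad.
Only numpy, scipy, OpenCV 4.12 (cv2) and the standard library are available. Lean on these libraries where they do the work, as an engineer would, in place of code of your own. Each camera call takes 0.05 s, during which the arm holds its last target. There are 200 camera calls.

## Working session

There is one attempt and no reset: what is moved stays moved. The work goes in short steps, Python scripts to look and compute and a tool call to move; the robot and the scene stay as the last step left them, time stands still between calls to the robot, and variables do not carry over. Pictures are saved under pics/ and viewed, at most 10 in all, crops included, and the job is handed in when it is done.

Besides the shell and the picture viewer there is one more tool, called after "Call:" as name(argument=value, ...), one argument or row to a line, values as JSON. apply_moves: Moves the arm, as the interface text tells. Its arguments: {"type":"object","properties":{"rows":{"type":"array"},"squeeze":{"type":"number"}},"required":["rows"]}

```bash
mkdir -p pics
cat > h.py <<'E'
import numpy as np, cv2
from workcell import manip, cams, models
def K(c):
    f=c["img"].shape[0]/2/np.tan(np.radians(c["vfov"])/2)
    return np.array([[f,0,c["cx"]],[0,f,c["cy"]],[0,0,1.]])
def ray(c,uv):
    uv=np.asarray(uv,float).reshape(-1,1,2)
    n=cv2.undistortPoints(uv,K(c),np.array(c["dist_coeffs"],float)).reshape(-1,2)
    return np.c_[n,np.ones(len(n))]
def cloud(c,mask):
    v,u=np.nonzero(mask&(c["range_z"]>0)); 
    p=ray(c,np.c_[u,v])*c["range_z"][v,u][:,None]
    T=np.array(c["world_from_camera"]); return p@T[:3,:3].T+T[:3,3], np.c_[u,v]
def onplane(c,uv,z):
    T=np.array(c["world_from_camera"]); d=ray(c,uv)@T[:3,:3].T; o=T[:3,3]
    return o+d*((z-o[2])/d[:,2])[:,None]
def proj(c,P):
    T=np.linalg.inv(np.array(c["world_from_camera"]))
    return cv2.projectPoints(np.asarray(P,float).reshape(-1,3),cv2.Rodrigues(T[:3,:3])[0],T[:3,3],K(c),np.array(c["dist_coeffs"],float))[0].reshape(-1,2)
E
python3 - <<'E'
from h import *
s=manip.state(); print(s)
ims=[]
for n in ["scene","top"]:
    c=cams.capture(n); ims.append(c["img"]); cv2.imwrite(f"pics/{n}0.png",c["img"])
    print(n,np.round(np.array(c["world_from_camera"]),2).tolist())
    for q in ["bay","bay_top","plate_s","plate_m","plate_l","pin","organiser","kettlebell","jar","collar"]:
        for r in models.regions_of(n,q)[:4]:
            p,_=cloud(c,r["region"]); 
            print(n,q,round(r["p"],2),np.round(r["box"]),np.round(np.median(p,0)) if len(p) else None, np.round(np.ptp(p,axis=0)) if len(p) else None)
E
```

```text
{'clock': 0.0, 'q': array([-1.34670132,  0.60015212, -0.00253151,  1.60011303,  0.00179947,
        0.94291392, -0.07977934]), 'dq': array([ 0.00149081, -0.00073089,  0.00044145, -0.00119067,  0.00087971,
        0.00069566,  0.00163138]), 'tau': array([ 5.41631816e-04, -7.76479554e+01,  1.56491518e+00, -2.57999879e+01,
        1.23414199e-02,  9.28296300e-03, -3.20533530e-06]), 'tool_pos': array([214.69213071, 692.02086683, 247.40362783]), 'tcp_rot': array([ 1.49796933e-01,  9.88716467e-01, -7.90991324e-04, -4.34581248e-05]), 'force': array([-0.94647944,  0.67331682,  0.97638908]), 'moment': array([ 0.03328974, -0.08862518,  0.00287935]), 'finger_force': 0.0, 'width': 85.32170581286476}
scene [[0.71, 0.46, -0.53, 1051.0], [0.71, -0.44, 0.55, -589.51], [0.02, -0.77, -0.64, 717.7], [0.0, 0.0, 0.0, 1.0]]
scene bay 0.8 [113. 237.  68.  54.] [ 395. -393.   24.] [123. 154.  38.]
scene bay 0.65 [298. 233.  61.  42.] [693. -61.  24.] [ 99. 140.  35.]
scene bay_top 0.78 [299. 232.  62.  38.] [692. -60.  24.] [119. 166.  35.]
scene bay_top 0.56 [110. 237.  67.  56.] [ 396. -390.   27.] [141. 
[... 2509 characters left out ...]
178.  36.  33.] [600. 299.  22.] [104. 107.  36.]
top plate_l 0.98 [150. 289.  38.  32.] [265. 254.  22.] [95. 99. 27.]
top plate_l 0.9 [171. 239.  32.  30.] [420. 197.  22.] [95. 97. 27.]
top plate_l 0.68 [307. 237.  24.  27.] [ 430. -214.   22.] [85. 83. 33.]
top pin 0.55 [345. 156.  10.   8.] [ 637. -305.  157.] [19. 20. 65.]
top organiser 0.71 [339. 164.  62.  48.] [ 634. -302.   77.] [130. 199. 186.]
top kettlebell 0.84 [181. 130.  27.  35.] [741. 182.  61.] [103.  84. 116.]
top jar 0.79 [228. 118.  24.  31.] [770.  34.  96.] [ 75.  75. 111.]
top collar 0.73 [279. 133.  27.  31.] [ 765. -124.   25.] [102.  77.  40.]
top collar 0.56 [245. 164.  42.  32.] [692. -21.  29.] [104. 137.  37.]
```

View pics/top0.png

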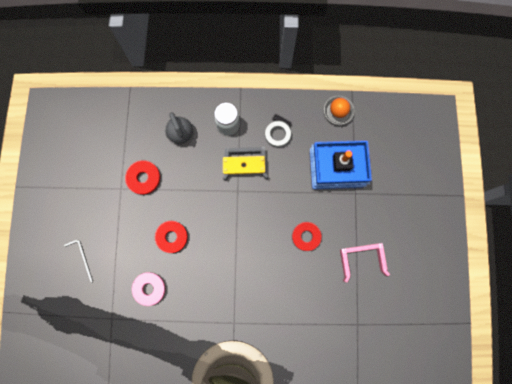

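View pics/scene0.png

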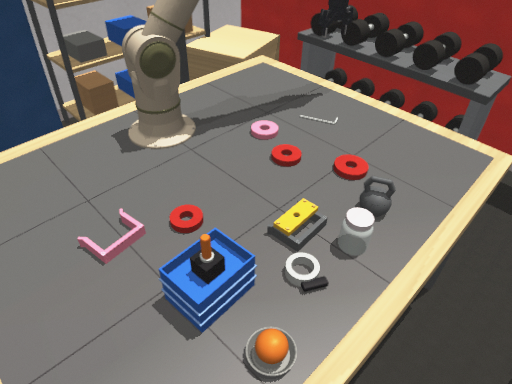

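The top view shows the following:
- **Red plates:** (142,178), (171,239) and (307,237). Their diameters still have to be measured. The pink ring at (148,289) is a look-alike.
- **Bays:** the real one, with the yellow strap, is at (245,164). The pink look-alike is at (365,262).
- **Pin:** orange, at (346,156) in the organiser. The orange ball at (340,107) is a distractor.

Next I'll measure the plate diameters.

Run:
```python
from h import *
for n,R in [("top",None),("scene",None)]:
    c=cams.capture(n); hsv=cv2.cvtColor(c["img"],cv2.COLOR_BGR2HSV)
    m=(((hsv[...,0]<6)|(hsv[...,0]>174))&(hsv[...,1]>190)&(hsv[...,2]>70))
    m=m.astype(np.uint8); k,l,st,ce=cv2.connectedComponentsWithStats(m)
    for i in range(1,k):
        if st[i,4]<150: continue
        if n=="scene" and ce[i][1]<90: continue
        cs=cv2.findContours((l==i).astype(np.uint8),cv2.RETR_CCOMP,cv2.CHAIN_APPROX_NONE)
        for cn,hh in zip(cs[0],cs[1][0]):
            if len(cn)<12: continue
            P=onplane(c,cn.reshape(-1,2),22)[:,:2].astype(np.float32)
            (x,y),(a,b),_=cv2.fitEllipse(P)
            print(n,np.round(ce[i]),"hole" if hh[3]>=0 else "outer",round(x,1),round(y,1),round(a,1),round(b,1))
    if n=="top": 
        cr=cv2.resize(c["img"][135:270,120:340],None,fx=3.6,fy=3.6,interpolation=cv2.INTER_CUBIC); cv2.imwrite("pics/crop1.png",cr)
        y=((hsv[...,0]>20)&(hsv[...,0]<35)&(hsv[...,1]>150)&(hsv[...,2]>120)); y[:,300:]=0
        y=y.astype(np.uint8);k,l,st,ce=cv2.connectedComponentsWithStats(y)
        for i in range(1,k):
            if 200<st[i,4]<3000 and st[i,2]<80:
                v,u=np.nonzero(l==i); P=onplane(c,np.c_[u,v],44)[:,:2].astype(np.float32)
                print("strap",ce[i],cv2.minAreaRect(P))
```

```text
top [143. 177.] outer 601.0 295.7 98.5 102.7
top [143. 177.] hole 600.7 295.6 38.6 42.8
top [171. 237.] outer 419.0 195.1 88.6 91.9
top [171. 237.] hole 418.7 195.2 40.7 42.1
top [306. 236.] outer 429.0 -212.6 79.1 80.9
top [306. 236.] hole 429.2 -212.4 41.1 42.2
strap [243.90853659 164.95884146] ((640.5673217773438, -19.519336700439453), (50.452999114990234, 122.5376968383789), 1.1990946531295776)
scene [286. 153.] outer 425.0 195.1 87.6 92.4
scene [286. 153.] hole 424.9 195.4 35.0 43.0
scene [351. 165.] outer 607.5 295.0 99.4 100.7
scene [351. 165.] hole 606.9 296.1 34.2 46.9
scene [186. 217.] outer 434.5 -215.2 80.4 82.8
scene [186. 217.] hole 433.3 -214.7 37.2 42.8
```

View pics/crop1.png

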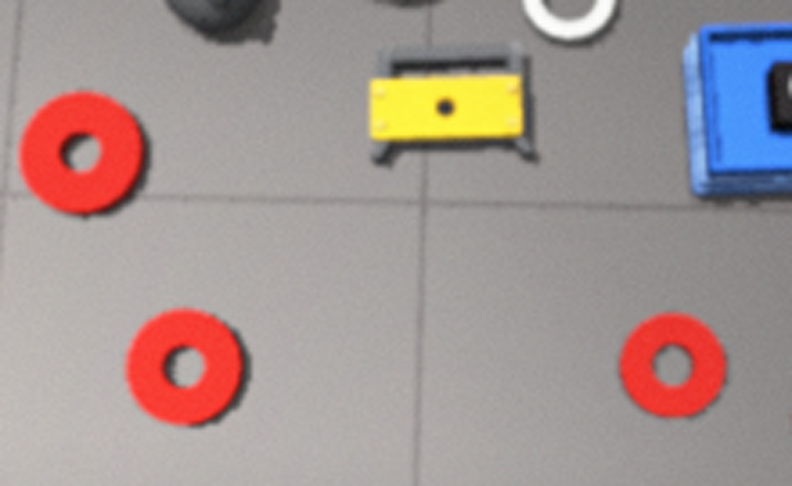

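```bash
cat >> h.py <<'E'
def plan(x,y,z,phi):
    from scipy.spatial.transform import Rotation as Ro
    s=manip.state(); R=Ro.from_quat(s["tcp_rot"]).as_matrix(); p=s["tool_pos"]
    ph=np.arctan2(R[1,0],R[0,0]); d=R.T@(np.array([x,y,z])-p)/10
    print("t",s["clock"],"tcp",np.round(p,1),"phi",round(ph,4),"tilt",np.round(R[:,2],4),"F",np.round(s["force"],1),"w",round(s["width"],1),"q7",round(s["q"][6],2))
    print("shift cm",np.round(d,2),"rows>=",np.ceil(np.linalg.norm(d)/6.2)," rz",round((ph-phi+np.pi)%(2*np.pi)-np.pi,4))
E
python3 -c "
from h import *
plan(560,60,300,np.pi)"
```

```text
t 1.2 tcp [214.8 692.4 248.2] phi 2.8408 tilt [ 1.e-04 -1.e-04 -1.e+00] F [0.4 0.1 0.2] w 85.5 q7 -0.08
shift cm [-51.71 -50.18  -5.17] rows>= 12.0  rz -0.3008
```

Call:
apply_moves(
  rows=[
    [5,-4.3,-4.2,-0.43,0,0,0],
    [5,-4.3,-4.2,-0.43,0,0,0],
    [5,-4.3,-4.2,-0.43,0,0,0],
    [5,-4.3,-4.2,-0.43,0,0,0],
    [5,-4.3,-4.2,-0.43,0,0,0],
    [5,-4.3,-4.2,-0.43,0,0,0],
    [5,-4.3,-4.2,-0.43,0,0,0],
    [5,-4.3,-4.2,-0.43,0,0,0],
    [5,-4.3,-4.2,-0.43,0,0,0],
    [5,-4.3,-4.2,-0.43,0,0,0],
    [5,-4.3,-4.2,-0.43,0,0,-0.15],
    [5,-4.3,-4.2,-0.43,0,0,-0.15],
  ],
)

```text
clock: 2.7
tool_pos: [566.4, 61.3, 300.4]
tcp_rot: [-0.002, 1.0, 0.0, 0.0]
force: [1.5, 0.8, 1.6]
width: 50.3
finger_force: 0.0
```

Run:
```python
from h import *
plan(560,60,300,np.pi)
c=cams.capture("wrist"); cv2.imwrite("pics/w1.png",c["img"])
print(np.round(c["world_from_camera"],2).tolist(),c["vfov"])
```

```text
t 2.7 tcp [566.4  61.3 300.4] phi -3.1374 tilt [ 5.e-04  2.e-04 -1.e+00] F [1.5 0.8 1.6] w 50.3 q7 1.38
shift cm [ 0.64 -0.12  0.04] rows>= 1.0  rz 0.0042
[[-0.0, 0.95, 0.31, 488.06], [1.0, 0.0, 0.0, 60.96], [0.0, 0.31, -0.95, 425.45], [0.0, 0.0, 0.0, 1.0]] 61.18133999801249
```

View pics/w1.png

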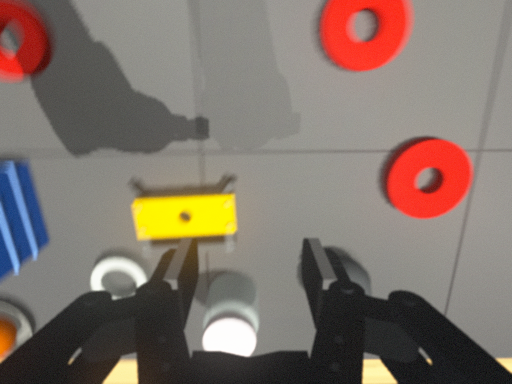

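The wrist view shows the bay strap at (185,216) with its wings at (138,186) and (228,184), so it opens towards the robot. plate_m is at (367,30) and plate_l at (428,178). Next I'll fit these positions.

```bash
cat >> h.py <<'E'
def redfit(c,near,z=22):
    hsv=cv2.cvtColor(c["img"],cv2.COLOR_BGR2HSV)
    m=(((hsv[...,0]<8)|(hsv[...,0]>172))&(hsv[...,1]>150)&(hsv[...,2]>60)).astype(np.uint8)
    k,l,st,ce=cv2.connectedComponentsWithStats(m)
    for i in range(1,k):
        if st[i,4]<150: continue
        cn=max(cv2.findContours((l==i).astype(np.uint8),cv2.RETR_EXTERNAL,cv2.CHAIN_APPROX_NONE)[0],key=len)
        P=onplane(c,cn.reshape(-1,2),z)[:,:2].astype(np.float32)
        if np.linalg.norm(P.mean(0)-near)<70: print("red",[np.round(v,1) for v in cv2.fitEllipse(P)], "pts",len(P))
def strapfit(c,z=44):
    hsv=cv2.cvtColor(c["img"],cv2.COLOR_BGR2HSV)
    y=((hsv[...,0]>20)&(hsv[...,0]<35)&(hsv[...,1]>150)&(hsv[...,2]>120)).astype(np.uint8)
    k,l,st,ce=cv2.connectedComponentsWithStats(y)
    for i in range(1,k):
        if st[i,4]<500: continue
        cs,hh=cv2.findContours((l==i).astype(np.uint8),cv2.RETR_CCOMP,cv2.CHAIN_APPROX_NONE)
        for cn,h in zip(cs,hh[0]):
            P=onplane(c,cn.reshape(-1,2),z)[:,:2].astype(np.float32)
            if h[3]<0 and np.ptp(P[:,0])<120: print("strap",cv2.minAreaRect(P))
            elif h[3]>=0 and len(cn)>8: print("hole",cv2.fitEllipse(P), cn.reshape(-1,2).mean(0))
E
python3 - <<'E'
from h import *
c=cams.capture("wrist"); redfit(c,[420,195]); strapfit(c)
hsv=cv2.cvtColor(c["img"],cv2.COLOR_BGR2HSV)
# dark bay pts by height
m=np.zeros((384,512),bool); m[165:255,115:260]=1
P,uv=cloud(c,m); P0=P
P=P[(P[:,2]>22)&(P[:,2]<36)]
print(len(P),np.round(P.min(0)),np.round(P.max(0)))
im=cv2.resize(c["img"][160:260,110:270],None,fx=5,fy=5,interpolation=cv2.INTER_CUBIC); cv2.imwrite("pics/w1c.png",im)
E
```

```text
red [array([433.3, 195.3]), array([ 70.9, 105.5]), np.float64(1.7)] pts 249
strap ((642.9364013671875, -18.585227966308594), (57.1110725402832, 126.6331558227539), 2.713704824447632)
hole ((641.846923828125, -17.25434684753418), (11.799731254577637, 14.429062843322754), 147.69021606445312) [194.34482759 207.51724138]
1481 [ 601. -134.   22.] [719.  45.  36.]
```

View pics/w1c.png

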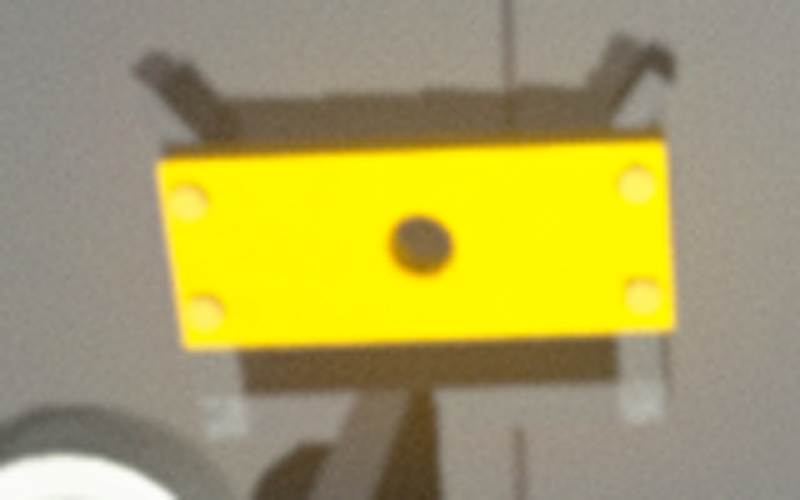

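Run:
```python
from h import *
c=cams.capture("wrist"); 
pts={"wingL":(140,62),"wingR":(648,40),"innerL":(243,352),"innerL2":(245,432),"innerR":(617,335),"innerR2":(617,418),"outL2":(208,434),"outR2":(664,418)}
for k,(a,b) in pts.items(): print(k,np.round(onplane(c,[(110+a/5,160+b/5)],30)[0],1))
plan(530,62,300,np.pi)
T=np.array(c["world_from_camera"]); print(T[:3,3])
redfit(c,[420,195])
```

```text
wingL [596.2 -85.6  30. ]
wingR [591.   42.6  30. ]
innerL [676.4 -66.9  30. ]
innerL2 [700.3 -68.5  30. ]
innerR [671.8  33.2  30. ]
innerR2 [696.4  32.7  30. ]
outL2 [700.8 -78.7  30. ]
outR2 [696.4  45.4  30. ]
t 2.85 tcp [567.4  59.3 300.1] phi 3.1348 tilt [ 1.2e-03 -8.0e-04 -1.0e+00] F [-0.2  1.3  0.1] w 49.7 q7 1.38
shift cm [3.74 0.24 0.  ] rows>= 1.0  rz -0.0068
[490.56528193  56.66094654 425.31612288]
red [array([432.6, 196.1]), array([ 70.7, 104.9]), np.float64(0.8)] pts 248
```

Run:
```python
from h import *
plan(382.7,265.2,60,2.070)
```

```text
t 2.85 tcp [567.4  59.3 300.1] phi 3.1348 tilt [ 1.2e-03 -8.0e-04 -1.0e+00] F [-0.2  1.3  0.1] w 49.7 q7 1.38
shift cm [18.64 20.48 23.97] rows>= 6.0  rz 1.0648
```

Call:
apply_moves(
  rows=[
    [5,3.1,3.41,4,0,0,0],
    [5,3.1,3.41,4,0,0,0],
    [5,3.1,3.41,4,0,0,0],
    [5,3.1,3.41,4,0,0,0],
    [5,3.1,3.41,4,0,0,0],
    [5,3.1,3.41,4,0,0,0],
    [5,0,0,0,0,0,0.178],
    [5,0,0,0,0,0,0.178],
    [5,0,0,0,0,0,0.178],
    [5,0,0,0,0,0,0.178],
    [5,0,0,0,0,0,0.178],
    [5,0,0,0,0,0,0.178],
  ],
)

```text
clock: 4.35
tool_pos: [379.1, 268.9, 60.1]
tcp_rot: [0.512, 0.859, 0.0, -0.0]
force: [-0.4, 0.2, -0.4]
width: 49.9
finger_force: 0.0
```

Run:
```python
from h import *
plan(382.7,265.2,20,2.070)
c=cams.capture("wrist"); redfit(c,[420,195])
```

```text
t 4.35 tcp [379.1 268.9  60.1] phi 2.0674 tilt [-2.e-04  6.e-04 -1.e+00] F [-0.4  0.2 -0.4] w 49.9 q7 0.31
shift cm [-0.5   0.14  4.01] rows>= 1.0  rz -0.0026
red [array([406.6, 219.6]), array([65.2, 87.1]), np.float64(119.7)] pts 375
```

Call:
apply_moves(
  rows=[
    [5,-0.5,0.14,2,0,0,0],
    [5,0,0,2,0,0,0],
    [5,0,0,0,0,0,0],
    [5,-0.8,0,0,0,0,0],
    [5,-0.8,0,0,0,0,0],
    [5,-0.8,0,0,0,0,0],
    [5,-0.8,0,0,0,0,0],
    [5,-0.8,0,0,0,0,0],
    [5,-0.8,0,0,0,0,0],
  ],
)

```text
clock: 5.52
tool_pos: [406.7, 222.7, 20.4]
tcp_rot: [0.509, 0.861, 0.0, -0.001]
force: [-2.9, 5.7, 4.7]
width: 50.0
finger_force: 3.0
```

Run:
```python
from h import *
plan(514.6,23.5,20,2.070)
c=cams.capture("top"); redfit(c,[420,195]); c=cams.capture("scene"); redfit(c,[420,195])
```

```text
t 5.525 tcp [406.7 222.7  20.4] phi 2.074 tilt [-0.0013  0.0011 -1.    ] F [-2.9  5.7  4.7] w 50.0 q7 0.75
shift cm [-22.65  -0.16   0.  ] rows>= 4.0  rz 0.004
red [array([429.7, 174.4]), array([90.5, 94.6]), np.float64(104.2)] pts 90
red [array([441.8, 165.3]), array([ 95.7, 115.5]), np.float64(39.5)] pts 77
```

Call:
apply_moves(
  rows=[
    [5,-1.1,0,0,0,0,0],
    [5,-1.1,0,0,0,0,0],
    [5,-1.1,0,0,0,0,0],
    [5,-1.1,0,0,0,0,0],
    [5,-1.1,0,0,0,0,0],
    [5,-1.1,0,0,0,0,0],
    [5,-1.1,0,0,0,0,0],
    [5,-1.1,0,0,0,0,0],
    [5,-1.1,0,0,0,0,0],
    [5,-1.1,0,0,0,0,0],
    [5,-1.1,0,0,0,0,0],
    [5,-1.1,0,0,0,0,0],
  ],
)

```text
clock: 7.12
tool_pos: [470.2, 105.9, 20.2]
tcp_rot: [0.509, 0.861, -0.0, -0.001]
force: [-2.7, 4.5, 3.5]
width: 50.2
finger_force: 2.8
```

Run:
```python
from h import *
plan(514.6,23.5,20,2.070)
c=cams.capture("top"); redfit(c,[500,55]); strapfit(c)
```

```text
t 7.125 tcp [470.2 105.9  20.2] phi 2.0729 tilt [-0.0015  0.     -1.    ] F [-2.7  4.5  3.5] w 50.2 q7 0.92
shift cm [-9.37 -0.07  0.01] rows>= 2.0  rz 0.0029
red [array([492.7,  53.8]), array([77.7, 98.9]), np.float64(91.6)] pts 87
strap ((640.567138671875, -19.512271881103516), (50.452999114990234, 122.5235366821289), 1.1990946531295776)
hole ((642.0042724609375, -18.096698760986328), (14.931644439697266, 15.433248519897461), 96.42423248291016) [243.5 164.5]
```

Plate stays in the cradle. Finish this leg, then back off, lift and line up with the bay axis.

Call:
apply_moves(
  rows=[
    [5,-1.1,0,0,0,0,0],
    [5,-1.1,0,0,0,0,0],
    [5,-1.1,0,0,0,0,0],
    [5,-1.1,0,0,0,0,0],
    [5,-1.1,0,0,0,0,0],
    [5,-1.1,0,0,0,0,0],
    [5,-1.1,0,0,0,0,0],
    [5,-1.1,0,0,0,0,0],
    [5,-0.3,0,0,0,0,0],
    [5,2,0,0,0,0,0],
    [5,2,0,-4,0,0,0],
    [5,3,0,-6,0,0,0],
  ],
)

```text
clock: 8.68
tool_pos: [480.3, 87.3, 116.0]
tcp_rot: [0.51, 0.86, -0.001, -0.001]
force: [1.3, 1.7, 0.8]
width: 49.9
finger_force: 0.0
```

Call:
apply_moves(
  rows=[
    [5,4,3,-4,0,0,0],
    [5,0,4,0,0,0,-0.17],
    [5,0,4,0,0,0,-0.17],
    [5,0,0,0,0,0,-0.17],
    [5,0,0,0,0,0,-0.17],
    [5,0,0,0,0,0,-0.17],
    [5,0,0,0,0,0,-0.17],
    [5,0,0,0,0,0,0],
  ],
)

```text
clock: 9.68
tool_pos: [554.0, 179.8, 154.9]
tcp_rot: [0.024, 1.0, 0.0, -0.0]
force: [-0.3, -0.5, -0.9]
width: 49.8
finger_force: 0.0
```

Run:
```python
from h import *
c=cams.capture("top"); redfit(c,[540,-20]); c=cams.capture("scene"); redfit(c,[540,-20])
c=cams.capture("wrist"); redfit(c,[540,-20]); strapfit(c); cv2.imwrite("pics/w2.png",c["img"])
plan(455,-23,60,np.pi+.04)
```

```text
red [array([536.9, -20.9]), array([93.6, 94.5]), np.float64(141.3)] pts 87
red [array([547.1, -28. ]), array([ 95.8, 112.3]), np.float64(42.0)] pts 91
red [array([541.5,   0.7]), array([ 66.9, 105.8]), np.float64(68.9)] pts 307
strap ((640.1934204101562, 1.2401084899902344), (58.846534729003906, 104.33384704589844), 3.555088758468628)
hole ((640.0574951171875, -11.275137901306152), (4.9452900886535645, 6.909979343414307), 128.99700927734375) [ 32.5        297.94444444]
hole ((623.1228637695312, 37.44939422607422), (2.6181063652038574, 4.2437944412231445), 148.24472045898438) [ 84.5 278.4]
t 9.825 tcp [554.5 179.3 155. ] phi 3.09 tilt [-5.e-04 -1.e-04 -1.e+00] F [-0.1 -0.8 -0.1] w 50.1 q7 1.37
shift cm [  8.89 -20.72   9.5 ] rows>= 4.0  rz -0.0916
```

View pics/w2.png

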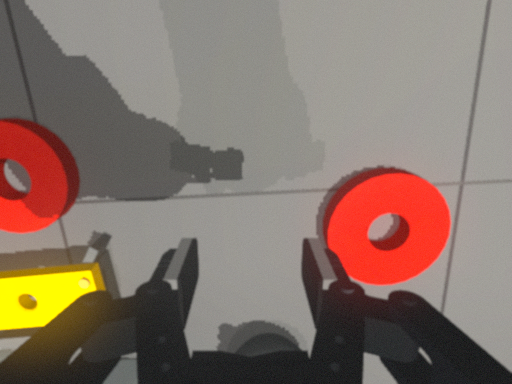

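The wrist view shows plate_m at (20,175), just left of the fingers, with the bay behind it at (30,300). plate_l at (388,225) is untouched. Next I'll go behind the plate.

Call:
apply_moves(
  rows=[
    [5,1.78,-4.15,0.5,0,0,0],
    [5,1.78,-4.15,0.5,0,0,0],
    [5,1.78,-4.15,0.5,0,0,0],
    [5,1.78,-4.15,0.5,0,0,0],
    [5,1.78,-4.15,0.5,0,0,-0.09],
    [5,0,0,3.5,0,0,0],
    [5,0,0,3.5,0,0,0],
    [5,0,0,0,0,0,0],
  ],
)

```text
clock: 10.82
tool_pos: [454.7, -24.2, 58.6]
tcp_rot: [-0.02, 1.0, -0.0, -0.002]
force: [-0.1, -0.7, 0.4]
width: 49.9
finger_force: 0.0
```

Run:
```python
from h import *
c=cams.capture("wrist"); redfit(c,[540,-20]); strapfit(c); cv2.imwrite("pics/w3.png",c["img"])
plan(460,-24,20,np.pi+.04)
```

```text
red [array([510.5, -22. ]), array([59.1, 88.6]), np.float64(2.2)] pts 403
t 10.875 tcp [455.2 -24.2  59.7] phi -3.102 tilt [-3.e-03 -6.e-04 -1.e+00] F [ 0.3 -1.   0.1] w 50.4 q7 1.79
shift cm [-0.5   0.    3.97] rows>= 1.0  rz -0.0004
```

View pics/w3.png

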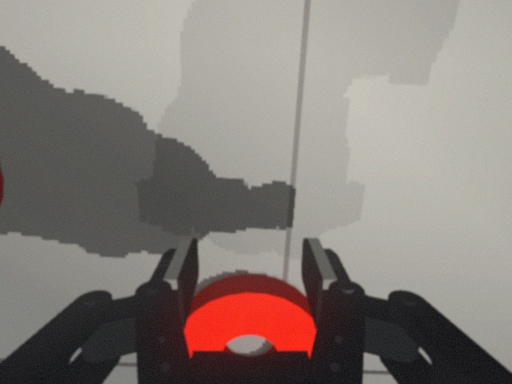

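The plate sits centred between the fingers (column 250, rows 275-350). Next I'll lower and push along the bay axis.

Call:
apply_moves(
  rows=[
    [5,0,0,2,0,0,0],
    [5,0,0,1.95,0,0,0],
    [5,-1,0,0,0,0,0],
    [5,-1,0,0,0,0,0],
    [5,-0.9,0,0,0,0,0],
    [5,-0.9,0,0,0,0,0],
    [5,-0.9,0,0,0,0,0],
    [5,-0.9,0,0,0,0,0],
    [5,-0.9,0,0,0,0,0],
    [5,-0.8,0,0,0,0,0],
    [5,0,0,0,0,0,0],
  ],
)

```text
clock: 12.25
tool_pos: [528.3, -19.9, 31.8]
tcp_rot: [-0.021, 1.0, 0.002, -0.003]
force: [-1.6, 1.0, 2.1]
width: 49.9
finger_force: 1.2
```

Run:
```python
from h import *
plan(584,-21.5,20,np.pi+.04)
c=cams.capture("top"); redfit(c,[585,-20]); c=cams.capture("scene"); redfit(c,[585,-20])
cv2.imwrite("pics/s2.png",cv2.resize(c["img"][180:290,220:380],None,fx=5,fy=5,interpolation=cv2.INTER_CUBIC))
```

```text
t 12.25 tcp [528.3 -19.9  31.8] phi -3.1003 tilt [-0.0066  0.0037 -1.    ] F [-1.6  1.   2.1] w 49.9 q7 2.05
shift cm [-5.57 -0.39  1.14] rows>= 1.0  rz 0.0013
red [array([574.8, -22.5]), array([ 73.4, 112.6]), np.float64(10.4)] pts 81
```

View pics/s2.png

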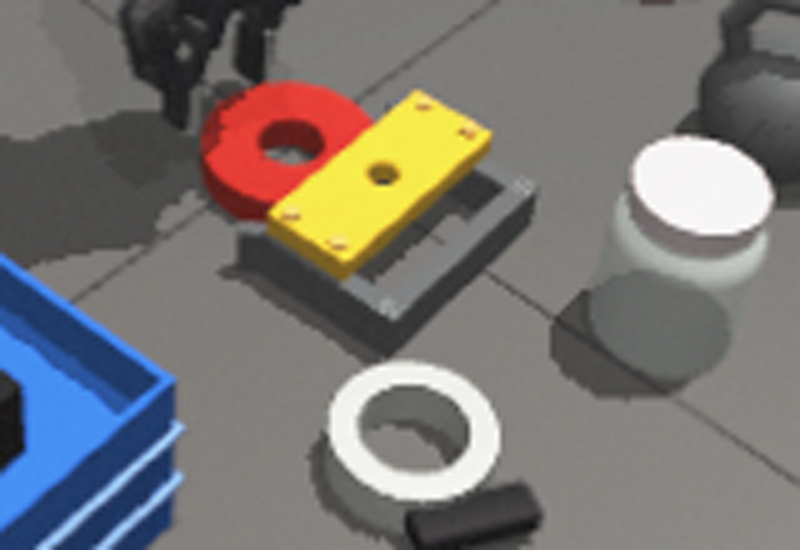

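The plate is at the bay mouth, with its front edge under the strap at (300,190) in the crop. The tool is 12 mm too high, so I'll lower it first.

Call:
apply_moves(
  rows=[
    [5,0.3,0,0,0,0,0],
    [5,0,0,0.6,0,0,0],
    [5,0,0,0.55,0,0,0],
    [5,0,0,0,0,0,0],
  ],
)

```text
clock: 12.85
tool_pos: [524.8, -20.2, 19.7]
tcp_rot: [-0.02, 1.0, 0.002, -0.003]
force: [-1.0, 0.5, 0.4]
width: 50.3
finger_force: 0.0
```

Run:
```python
from h import *
plan(584,-21.5,20,np.pi+.04); print(manip.state()["q"])
```

```text
t 12.85 tcp [524.8 -20.2  19.7] phi -3.1008 tilt [-0.007   0.0038 -1.    ] F [-1.   0.5  0.4] w 50.3 q7 2.06
shift cm [-5.91 -0.37 -0.07] rows>= 1.0  rz 0.0008
[-0.17449015  0.74745262  0.15893964  2.20758904 -0.51555263  0.22858389
  2.05923271]
```

Call:
apply_moves(
  rows=[
    [5,-0.5,-0.08,0,0,0,0],
    [5,-0.5,-0.08,0,0,0,0],
    [5,-0.5,-0.05,0,0,0,0],
    [5,-0.5,-0.05,0,0,0,0],
    [5,-0.5,-0.05,0,0,0,0],
    [5,-0.4,0,0,0,0,0],
    [5,-0.4,0,0,0,0,0],
    [5,-0.4,0,0,0,0,0],
    [5,0,0,0,0,0,0],
  ],
)

```text
clock: 13.98
tool_pos: [560.1, -22.4, 20.0]
tcp_rot: [-0.02, 1.0, 0.002, -0.005]
force: [-8.2, -3.4, 4.2]
width: 49.9
finger_force: 4.1
```

Run:
```python
from h import *
plan(584,-21.5,20,np.pi+.04); print(manip.state()["finger_force"])
c=cams.capture("top"); redfit(c,[600,-20]);
```

```text
t 13.975 tcp [560.1 -22.4  20. ] phi -3.1014 tilt [-0.0099  0.0035 -0.9999] F [-8.2 -3.4  4.2] w 49.9 q7 2.05
shift cm [-2.39 -0.   -0.02] rows>= 1.0  rz 0.0002
4.133883290633094
```

Call:
apply_moves(
  rows=[
    [5,-0.3,0,0,0,0,0],
    [5,-0.3,0,0,0,0,0],
    [5,-0.3,0,0,0,0,0],
    [5,-0.3,0,0,0,0,0],
    [5,-0.2,0,0,0,0,0],
  ],
)

```text
clock: 14.65
tool_pos: [571.7, -23.7, 19.6]
tcp_rot: [-0.019, 1.0, 0.001, -0.007]
force: [-12.8, -8.4, 3.8]
width: 50.1
finger_force: 7.1
```

Call:
apply_moves(
  rows=[
    [5,-0.2,0,0,0,0,0],
    [5,-0.2,0,0,0,0,0],
  ],
)

```text
clock: 14.9
tool_pos: [577.2, -23.5, 19.6]
tcp_rot: [-0.019, 1.0, 0.001, -0.005]
force: [-5.5, -6.1, -0.4]
width: 49.9
finger_force: 3.7
```

Call:
apply_moves(
  rows=[
    [5,-0.2,0,0,0,0,0],
    [5,-0.2,0,0,0,0,0],
  ],
)

```text
clock: 15.15
tool_pos: [582.3, -23.2, 19.7]
tcp_rot: [-0.019, 1.0, 0.001, -0.005]
force: [-7.3, -6.4, 0.5]
width: 49.8
finger_force: 4.5
```

Call:
apply_moves(
  rows=[
    [5,-0.1,-0.1,0,0,0,0],
    [5,-0.15,0,0,0,0,0],
  ],
)

```text
clock: 15.4
tool_pos: [585.8, -23.2, 19.7]
tcp_rot: [-0.02, 1.0, 0.001, -0.004]
force: [-5.0, -3.7, -2.0]
width: 50.4
finger_force: 2.9
```

Call:
apply_moves(
  rows=[
    [5,-0.15,0,0,0,0,0],
    [5,-0.15,0,0,0,0,0],
  ],
)

```text
clock: 15.65
tool_pos: [588.6, -23.1, 19.7]
tcp_rot: [-0.02, 1.0, 0.001, -0.004]
force: [-4.2, -4.5, -1.7]
width: 50.0
finger_force: 3.1
```

Run:
```python
from h import *
plan(590,-21.5,20,np.pi+.04)
c=cams.capture("scene"); redfit(c,[620,-20])
cv2.imwrite("pics/s3.png",cv2.resize(c["img"][180:290,220:380],None,fx=5,fy=5,interpolation=cv2.INTER_CUBIC))
```

```text
t 15.65 tcp [588.6 -23.1  19.7] phi -3.1021 tilt [-0.008   0.0024 -1.    ] F [-4.2 -4.5 -1.7] w 50.0 q7 2.03
shift cm [-0.15  0.15 -0.03] rows>= 1.0  rz -0.0005
red [array([676.2, -24.9]), array([20.4, 96.1]), np.float64(4.7)] pts 47
```

View pics/s3.png

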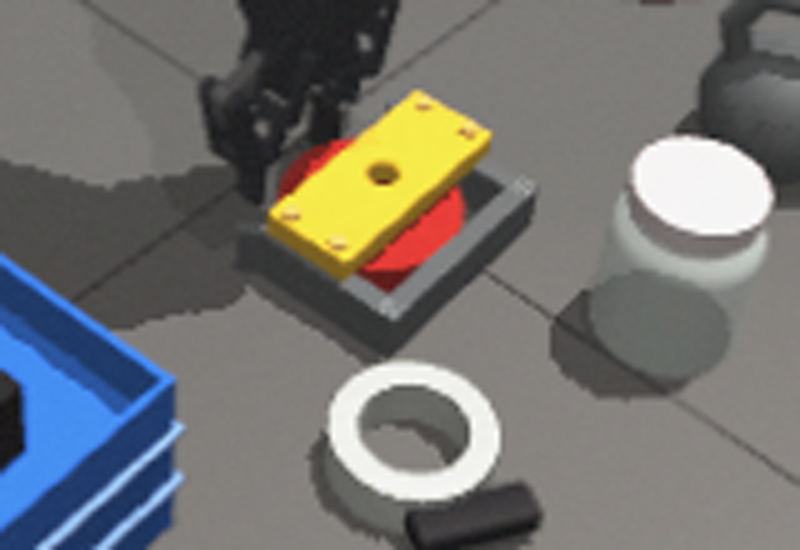

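The plate is deep in the bay, and its red edge at (400,265) is almost at the back wall. I'll creep in until the force rises.

Call:
apply_moves(
  rows=[
    [5,-0.12,0,0,0,0,0],
    [5,-0.12,0,0,0,0,0],
    [5,0,0,0,0,0,0],
  ],
)

```text
clock: 16.08
tool_pos: [589.7, -23.0, 19.6]
tcp_rot: [-0.02, 1.0, 0.001, -0.005]
force: [-7.9, -3.9, 1.6]
width: 50.2
finger_force: 4.6
```

Call:
apply_moves(
  rows=[
    [5,-0.12,0,0,0,0,0],
    [5,-0.12,0,0,0,0,0],
    [5,0,0,0,0,0,0],
  ],
)

```text
clock: 16.45
tool_pos: [590.0, -23.0, 19.6]
tcp_rot: [-0.019, 1.0, 0.002, -0.007]
force: [-13.9, -4.3, 7.6]
width: 49.9
finger_force: 7.3
```

Call:
apply_moves(
  rows=[
    [5,-0.12,0,0,0,0,0],
    [5,-0.12,0,0,0,0,0],
    [5,0,0,0,0,0,0],
  ],
)

```text
clock: 16.82
tool_pos: [590.2, -23.0, 19.5]
tcp_rot: [-0.019, 1.0, 0.002, -0.009]
force: [-20.0, -5.4, 12.4]
width: 50.1
finger_force: 10.0
```

Call:
apply_moves(
  rows=[
    [5,1,0,0,0,0,0],
    [5,2,0,0,0,0,0],
    [5,1,0,-4,0,0,0],
    [5,0,0,-6,0,0,0],
    [5,-4,0,-6,0,0,0],
    [5,-5,0,-6,0,0,0],
    [5,-3,0,-1,0,0,0],
    [5,0,0,0,0,0,0],
    [5,0,0,0,0,0,0],
  ],
)

```text
clock: 17.95
tool_pos: [662.0, -19.4, 229.0]
tcp_rot: [-0.021, 1.0, 0.002, -0.003]
force: [0.1, 0.2, 0.3]
width: 49.9
finger_force: 0.0
```

Run:
```python
from h import *
plan(660,-20,250,np.pi+.04)
c=cams.capture("wrist"); strapfit(c); cv2.imwrite("pics/w4.png",c["img"])
print(np.round(np.array(c["world_from_camera"])[:3,3],1))
redfit(c,[643,-20])
```

```text
t 17.95 tcp [662.  -19.4 229. ] phi -3.1005 tilt [-0.007   0.0038 -1.    ] F [0.1 0.2 0.3] w 49.9 q7 1.89
shift cm [ 0.22 -0.05 -2.1 ] rows>= 1.0  rz 0.0011
strap ((643.9246826171875, -18.909393310546875), (51.88393783569336, 126.30049896240234), 2.9385368824005127)
hole ((656.85498046875, 38.57448959350586), (8.021864891052246, 8.209635734558105), 174.40866088867188) [307.82608696 166.86956522]
hole ((659.9923706054688, -73.52352142333984), (5.460865497589111, 9.03825855255127), 179.22618103027344) [193.66666667 165.61904762]
hole ((643.2084350585938, -18.523805618286133), (15.538000106811523, 16.67724609375), 2.7528011798858643) [250.31914894 150.80851064]
hole ((632.6624145507812, -75.39288330078125), (10.593976020812988, 10.805612564086914), 67.24063873291016) [191.15625 137.78125]
hole ((626.4549560546875, 37.01247787475586), (7.550360679626465, 8.047889709472656), 87.65103149414062) [309.40909091 135.90909091]
[584.7 -23.  354.5]
red [array([607.4, -23.9]), array([26., 88.]), np.float64(3.9)] pts 172
red [array([682.7, -19.7]), array([12.6, 64.9]), np.float64(2.2)] pts 116
```

View pics/w4.png

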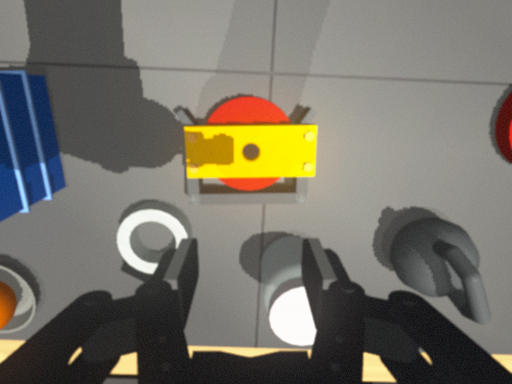

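The plate is home under the strap, and its hole shows at (250,151), about (643,-18.5) in the world. Bystanders are undisturbed. Next is the pin.

Run:
```python
from h import *
plan(700,-312,290,np.pi+.04)
```

```text
t 18.0 tcp [661.7 -19.4 228.8] phi -3.1008 tilt [-0.0076  0.0038 -1.    ] F [-0.  -0.2  1. ] w 50.0 q7 1.89
shift cm [ -2.59 -29.36  -6.26] rows>= 5.0  rz 0.0008
```

Call:
apply_moves(
  rows=[
    [5,0.2,-5,-1.2,0.004,-0.008,0],
    [5,0.2,-5,-1,0,0,0],
    [5,0.2,-5,-1,0,0,0],
    [5,0.2,-5,-1,0,0,0],
    [5,0.2,-5,-1,0,0,0],
    [5,0.1,-5,-1,0,0,0],
    [8,0,0,0,0,0,0.17],
    [8,0,0,0,0,0,0.17],
    [8,0,0,0,0,0,0.16],
    [8,0,0,0,0,0,0],
    [8,0,0,0,0,0,0],
  ],
)

```text
clock: 19.38
tool_pos: [663.6, -319.5, 290.9]
tcp_rot: [0.226, 0.974, 0.0, 0.001]
force: [0.5, -0.8, -0.3]
width: 79.8
finger_force: 0.0
```

```bash
cat >> h.py <<'E'
def pinfit(c,near):
    hsv=cv2.cvtColor(c["img"],cv2.COLOR_BGR2HSV)
    m=(hsv[...,0]>3)&(hsv[...,0]<20)&(hsv[...,1]>150)&(hsv[...,2]>60)
    P,uv=cloud(c,m); s=(np.linalg.norm(P[:,:2]-near,axis=1)<60)&(P[:,2]>100); P=P[s]
    if len(P)<10: print("none",len(P));return
    zt=np.percentile(P[:,2],95); T=P[P[:,2]>zt-5]
    print("pin n",len(P),"ztop",zt,"top n",len(T),"minrect",cv2.minEnclosingCircle(T[:,:2].astype(np.float32)),"mean",T.mean(0))
    k,l=cv2.connectedComponents(m.astype(np.uint8)); u,v=uv[s][P[:,2]>zt-5].mean(0)
    print("px",u,v)
    # black block top
E
python3 - <<'E'
from h import *
plan(645,-310,290,2.68)
c=cams.capture("wrist"); print(np.round(np.array(c["world_from_camera"])[:3,3],1)); pinfit(c,[645,-310])
r=models.regions_of("wrist","pin")
for x in r[:2]: print(x["p"],x["box"])
for x in models.tip_of("wrist","pin")[:2]: print(x)
E
```

```text
t 19.375 tcp [ 663.6 -319.5  290.9] phi 2.6859 tilt [ 1.3e-03  4.0e-04 -1.0e+00] F [ 0.5 -0.8 -0.3] w 79.8 q7 1.85
shift cm [2.09 0.03 0.09] rows>= 1.0  rz 0.0059
[ 593.1 -285.1  415.9]
pin n 399 ztop 182.3629639716164 top n 399 minrect ((645.6451416015625, -309.7930603027344), 8.754303932189941) mean [ 645.35369614 -309.53171209  181.25716585]
px 250.66666666666666 166.0701754385965
0.86 [250.4, 157.4, 33.8, 38.3]
{'location': [144.7, 247.3], 'p': 0.79}
```

Call:
apply_moves(
  rows=[
    [8,1.05,0,0,0,0,0],
    [8,1,0.05,0,0,0,0],
    [8,0,0,4.5,0,0,0],
    [8,0,0,4.5,0,0,0],
    [8,0,0,3,0,0,0],
    [8,0,0,1.6,0,0,0],
    [8,0,0,0,0,0,0],
  ],
)

```text
clock: 20.4
tool_pos: [645.6, -309.9, 154.8]
tcp_rot: [0.227, 0.974, 0.0, 0.0]
force: [-0.5, 0.6, 0.4]
width: 80.3
finger_force: 0.0
```

Run:
```python
from h import *
plan(645.5,-309.7,155,2.68)
```

```text
t 20.4 tcp [ 645.6 -309.9  154.8] phi 2.6827 tilt [ 7.e-04  5.e-04 -1.e+00] F [-0.5  0.6  0.4] w 80.3 q7 1.93
shift cm [ 0.02  0.01 -0.02] rows>= 1.0  rz 0.0027
```

Call:
apply_moves(
  rows=[
    [1,0,0,0,0,0,0],
    [1,0,0,0,0,0,0],
    [1,0,0,0,0,0,0],
    [1,0,0,0,0,0,0],
    [1,0,0,0,0,0,0],
    [1,0,0,0,0,0,0],
  ],
  squeeze=50,
)

```text
clock: 21.15
tool_pos: [646.4, -310.2, 156.0]
tcp_rot: [0.227, 0.974, 0.0, 0.001]
force: [-0.6, 1.0, 6.0]
width: 18.7
finger_force: 48.9
```

Run:
```python
from h import *
plan(645.5,-309.7,220,2.68)
```

```text
t 21.15 tcp [ 646.4 -310.2  156. ] phi 2.6827 tilt [ 2.8e-03 -1.0e-04 -1.0e+00] F [-0.6  1.   6. ] w 18.7 q7 1.93
shift cm [ 0.09  0.02 -6.4 ] rows>= 2.0  rz 0.0027
```

Call:
apply_moves(
  rows=[
    [1,0,0,-1,0,0,0],
    [1,0,0,-2,0,0,0],
    [1,0,0,-2,0,0,0],
    [1,0,0,-2,0,0,0],
    [1,0,0,-2,0,0,0],
    [1,0,0,0,0,0,0],
  ],
)

```text
clock: 21.9
tool_pos: [646.6, -310.7, 247.6]
tcp_rot: [0.227, 0.974, 0.0, 0.003]
force: [-0.2, 0.1, -1.6]
width: 18.9
finger_force: 48.8
```

Run:
```python
from h import *
plan(643.2,-18.5,180,2.68)
c=cams.capture("wrist"); pinfit(c,[645,-310])
c=cams.capture("scene"); 
hsv=cv2.cvtColor(c["img"],cv2.COLOR_BGR2HSV)
m=(hsv[...,0]>3)&(hsv[...,0]<20)&(hsv[...,1]>150)&(hsv[...,2]>60); m[300:]=0;m[:,:150]=0;m[:,260:]=0;m[:170]=0
P,uv=cloud(c,m); print(len(P),P.min(0).round(),P.max(0).round())
```

```text
t 21.9 tcp [ 646.6 -310.7  247.6] phi 2.6826 tilt [ 0.005  -0.0012 -1.    ] F [-0.2  0.1 -1.6] w 18.9 q7 1.87
shift cm [13.28 26.04  6.72] rows>= 5.0  rz 0.0026
pin n 3018 ztop 273.4602275555425 top n 1965 minrect ((648.8856201171875, -300.0085144042969), 20.50776481628418) mean [ 643.61402003 -308.82314354  272.14014713]
px 250.71857506361323 300.33384223918574
261 [ 640. -320.  218.] [ 657. -298.  275.]
```

Call:
apply_moves(
  rows=[
    [1,2.2,4.34,0,0.001,0.005,0],
    [1,2.2,4.34,0,0,0,0],
    [1,2.2,4.34,0.5,0,0,0],
    [1,2.2,4.34,2,0,0,0],
    [1,2.2,4.34,2,0,0,0],
    [1,2.2,4.34,2.2,0,0,0],
    [1,0,0,0,0,0,0],
    [1,0,0,0,0,0,0],
  ],
)

```text
clock: 23.0
tool_pos: [642.5, -18.5, 178.0]
tcp_rot: [0.227, 0.974, -0.0, -0.002]
force: [-0.4, 0.2, -1.3]
width: 18.8
finger_force: 49.1
```

Run:
```python
from h import *
plan(643.2,-18.5,124,2.68)
p=manip.state()["tool_pos"]
c=cams.capture("wrist")
hsv=cv2.cvtColor(c["img"],cv2.COLOR_BGR2HSV)
m=(hsv[...,0]>3)&(hsv[...,0]<20)&(hsv[...,1]>150)&(hsv[...,2]>60)
P,uv=cloud(c,m); s=np.linalg.norm(P[:,:2]-p[:2],axis=1)<25; P=P[s]
z=np.median(P[P[:,2]>p[2]+20][:,2]); T=P[abs(P[:,2]-z)<1.5]
print(z,len(T),cv2.minEnclosingCircle(T[:,:2].astype(np.float32)),np.percentile(T[:,:2],[1,99],axis=0)-p[:2])
# scene: steel shank below fingers
c=cams.capture("scene"); m=np.zeros((384,512),bool); m[120:260,240:360]=1
P,uv=cloud(c,m); s=(np.linalg.norm(P[:,:2]-p[:2],axis=1)<30)&(P[:,2]>p[2]-80)&(P[:,2]<p[2]-20);P=P[s]
for a in range(-80,-20,6):
    Q=P[(P[:,2]-p[2]>a)&(P[:,2]-p[2]<=a+6)]
    if len(Q)>3: print(a,len(Q),np.round(Q.min(0)-p,1),np.round(Q.max(0)-p,1))
c=cams.capture("top");strapfit(c)
```

```text
t 23.0 tcp [642.5 -18.5 178. ] phi 2.6828 tilt [-4.1e-03  5.0e-04 -1.0e+00] F [-0.4  0.2 -1.3] w 18.8 q7 1.54
shift cm [-0.09  0.04  5.4 ] rows>= 1.0  rz 0.0028
202.9860626009027 1557 ((640.572998046875, -17.69603729248047), 9.545805931091309) [[-9.83841466 -7.68541428]
 [ 6.38109091  9.02873766]]
-74 9 [ -2.8  -8.9 -73.6] [  5.9   3.5 -68.4]
-68 9 [ -3.5  -7.3 -67.6] [  6.6  -2.9 -63.2]
-62 12 [ -5.4  -7.8 -61.6] [  6.8   1.1 -56.3]
-56 11 [ -4.8  -7.6 -55.8] [  6.8   0.2 -50.8]
-50 10 [ -2.   -7.1 -49.7] [  5.9  -0.3 -44.1]
-44 7 [ -2.8  -7.5 -43.3] [  5.8  -1.7 -41.1]
-38 8 [-10.2 -13.6 -34.3] [ 11.7   5.4 -32.1]
-32 39 [-11.3 -15.2 -31.9] [ 13.9   9.9 -26. ]
-26 15 [ -1.9 -11.  -26. ] [ 10.2   4.2 -20.4]
strap ((640.550537109375, -19.503536224365234), (50.44245529174805, 122.52494812011719), 1.173708438873291)
```

Call:
apply_moves(
  rows=[
    [1,-0.22,0,2,-0.001,-0.004,0],
    [1,0,0,2,0,0,0],
    [1,0,0,1.1,0,0,0],
    [1,0,0,0,0,0,0],
    [1,0,0,0,0,0,0],
  ],
)

```text
clock: 23.78
tool_pos: [645.0, -19.3, 128.0]
tcp_rot: [0.228, 0.974, 0.0, 0.001]
force: [0.0, -0.2, -1.2]
width: 18.8
finger_force: 49.1
```

Run:
```python
from h import *
plan(644.6,-19.6,118,2.68)
```

```text
t 23.775 tcp [645.  -19.3 128. ] phi 2.6823 tilt [ 1.5e-03  4.0e-04 -1.0e+00] F [ 0.  -0.2 -1.2] w 18.8 q7 1.58
shift cm [ 0.02 -0.04  1.  ] rows>= 1.0  rz 0.0023
```

Descend gently and feel.

Call:
apply_moves(
  rows=[
    [1,0,0,0.3,0,0,0],
    [1,0,0,0.3,0,0,0],
    [1,0,0,0.2,0,0,0],
    [1,0,0,0.2,0,0,0],
    [1,0,0,0,0,0,0],
  ],
)

```text
clock: 24.4
tool_pos: [644.6, -19.0, 117.4]
tcp_rot: [0.227, 0.974, 0.0, 0.0]
force: [0.7, -0.2, -1.9]
width: 18.9
finger_force: 49.1
```

Call:
apply_moves(
  rows=[
    [1,0,0,0.15,0,0,0],
    [1,0,0,0.15,0,0,0],
    [1,0,0,0,0,0,0],
  ],
)

```text
clock: 24.78
tool_pos: [644.6, -19.0, 114.5]
tcp_rot: [0.227, 0.974, 0.0, 0.0]
force: [-0.1, -0.4, -1.5]
width: 18.7
finger_force: 49.1
```

The tip is inside the hole with no contact force, so I'll continue down.

Call:
apply_moves(
  rows=[
    [1,0,0,0.3,0,0,0],
    [1,0,0,0.3,0,0,0],
    [1,0,0,0.3,0,0,0],
    [1,0,0,0.3,0,0,0],
    [1,0,0,0.3,0,0,0],
    [1,0,0,0,0,0,0],
  ],
)

```text
clock: 25.52
tool_pos: [644.6, -19.0, 99.3]
tcp_rot: [0.228, 0.974, 0.0, 0.0]
force: [-0.6, 0.9, -1.2]
width: 18.6
finger_force: 49.1
```

Call:
apply_moves(
  rows=[
    [1,0,0,0.3,0,0,0],
    [1,0,0,0.3,0,0,0],
    [1,0,0,0.3,0,0,0],
    [1,0,0,0.3,0,0,0],
    [1,0,0,0.3,0,0,0],
    [1,0,0,0,0,0,0],
  ],
)

```text
clock: 26.28
tool_pos: [644.6, -19.0, 84.3]
tcp_rot: [0.227, 0.974, 0.0, 0.0]
force: [-0.1, -0.1, -0.8]
width: 19.0
finger_force: 49.1
```

Call:
apply_moves(
  rows=[
    [1,0,0,0.2,0,0,0],
    [1,0,0,0.2,0,0,0],
    [1,0,0,0.1,0,0,0],
    [1,0,0,0,0,0,0],
  ],
)

```text
clock: 26.78
tool_pos: [644.7, -19.0, 79.5]
tcp_rot: [0.227, 0.974, 0.0, 0.0]
force: [-0.4, -0.2, -1.8]
width: 18.9
finger_force: 49.1
```

Call:
apply_moves(
  rows=[
    [1,0,0,0.1,0,0,0],
    [1,0,0,0,0,0,0],
    [3,0,0,0,0,0,0],
    [5,0,0,0,0,0,0],
    [5,0,0,0,0,0,0],
    [5,0,0,0,0,0,0],
  ],
)

```text
clock: 27.52
tool_pos: [644.8, -19.0, 78.5]
tcp_rot: [0.227, 0.974, 0.0, 0.0]
force: [-0.3, 0.3, 0.6]
width: 50.1
finger_force: 0.0
```

Call:
apply_moves(
  rows=[
    [5,0,0,-2,0,0,0],
    [5,0,0,-4,0,0,0],
    [5,0,0,-5,0,0,0],
    [5,0,0,-5,0,0,0],
    [5,-2,0,0,0,0,0],
    [5,0,0,0,0,0,0],
    [5,0,0,0,0,0,0],
  ],
)

```text
clock: 28.4
tool_pos: [661.7, -27.8, 238.6]
tcp_rot: [0.228, 0.974, 0.0, -0.0]
force: [0.7, 0.6, -1.3]
width: 50.2
finger_force: 0.0
```

Run:
```python
from h import *
plan(643,-18,240,2.68)
c=cams.capture("wrist"); strapfit(c)
hsv=cv2.cvtColor(c["img"],cv2.COLOR_BGR2HSV)
m=(hsv[...,0]>3)&(hsv[...,0]<20)&(hsv[...,1]>150)&(hsv[...,2]>60)
P,uv=cloud(c,m); s=(np.linalg.norm(P[:,:2]-[643,-18],axis=1)<30)&(P[:,2]>55); P=P[s]
print("pin top z",np.percentile(P[:,2],[50,98]),P[P[:,2]>95].mean(0), len(P))
redfit(c,[643,-20])
m=((hsv[...,0]<4)|(hsv[...,0]>172))&(hsv[...,1]>150)&(hsv[...,2]>60)
P,_=cloud(c,m); P=P[(np.linalg.norm(P[:,:2]-[643,-18],axis=1)<70)&(abs(P[:,2]-22)<4)]
print("plate",np.percentile(P,[1,99],axis=0).round(1))
c=cams.capture("top")
for q in ["kettlebell","jar","collar"]:
    for r in models.regions_of("top",q)[:1]: print(q,np.median(cloud(c,r["region"])[0],0).round())
redfit(c,[600,298]); redfit(c,[430,-213])
```

```text
t 28.4 tcp [661.7 -27.8 238.6] phi 2.6823 tilt [-0.e+00  7.e-04 -1.e+00] F [ 0.7  0.6 -1.3] w 50.2 q7 1.51
shift cm [ 2.11  0.05 -0.14] rows>= 1.0  rz 0.0023
strap ((644.2034301757812, -18.721954345703125), (52.042240142822266, 125.6048583984375), 3.128093719482422)
hole ((647.7435302734375, -20.682344436645508), (30.138866424560547, 39.77953338623047), 64.26359558105469) [249.61 150.75]
hole ((656.90283203125, 38.684539794921875), (6.825571060180664, 7.061180591583252), 146.9853515625) [308.0952381  132.76190476]
hole ((626.6921997070312, 36.935001373291016), (7.5816450119018555, 8.112590789794922), 116.2933120727539) [294.         105.04166667]
pin top z [103.69663535 105.41477551] [642.34034382 -18.04256586 103.51099109] 553
red [array([607.9, -23.1]), array([26. , 84.4]), np.float64(3.4)] pts 162
red [array([682.5, -18.4]), array([13.9, 67.2]), np.float64(3.3)] pts 112
plate [[593.4 -56.6  19.5]
 [680.2   1.9  23. ]]
collar [ 771. -130.   25.]
red [array([ 429.5, -212.6]), array([83.6, 84.6]), np.float64(36.6)] pts 79
```

Run:
```python
from h import *
c=cams.capture("wrist"); hsv=cv2.cvtColor(c["img"],cv2.COLOR_BGR2HSV)
red=((hsv[...,0]<8)|(hsv[...,0]>172))&(hsv[...,1]>150)
a=0.045; R=np.array([[np.cos(a),np.sin(a)],[-np.sin(a),np.cos(a)]])
P,uv=cloud(c,np.ones((384,512),bool)); L=(P[:,:2]-[643,-19])@R.T
isr=red[uv[:,1],uv[:,0]]
near=(abs(L[:,1])<12)
r=near&isr&(P[:,2]<30)&(abs(L[:,0])<70)
print("red front/rear",np.percentile(L[r,0],[1,99]).round(1))
w=near&~isr&(L[:,0]>35)&(L[:,0]<85)
for lo in range(36,84,3):
    k=w&(L[:,0]>=lo)&(L[:,0]<lo+3)
    if k.sum(): print(lo,k.sum(),np.median(P[k,2]).round(1))
# side walls behind strap
for sgn in (1,-1):
    k=(L[:,0]>30)&(L[:,0]<60)&(sgn*L[:,1]>40)&(sgn*L[:,1]<80)&(abs(P[:,2]-30)<4)&~isr
    print("wall",sgn,np.percentile(L[k,1],[2,98]).round(1),np.percentile(L[k,0],[2,98]).round(1))
```

```text
red front/rear [-49.4  47.7]
36 130 249.5
39 47 247.7
45 54 26.3
48 61 29.1
51 60 29.3
54 57 29.3
57 55 29.1
69 46 -0.1
72 47 -0.1
75 47 -0.2
78 49 -0.0
81 50 0.0
wall 1 [40.6 59.8] [30.8 58.9]
wall -1 [-65.4 -41. ] [31.  59.3]
```

```bash
python3 -c "
from h import *
print(manip.close_job())"
```

```text
the job is handed in; nothing more can be done
None
```

I slid the 98 mm plate fully home in the bay, seated the lock pin through strap and plate (tip about 3 mm above the mat), and handed the job in at about 28 s. The verdict was not shown, and my final position check did not pick up the large plate, kettlebell or jar; the arm never pushed against them.

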